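Unbolt the sprung corral gate and hold it ajar

ROBOT

A 6-joint arm with a two-finger parallel gripper is mounted at the origin on a cart in front of the work surface, level with it; the furniture and walls round the work are solid. World frame = base frame: x ahead of the robot, y to its left, z up, the work surface at z = 0. Lengths are in m, angles in degrees, forces in N, time in s.
With the tool pointing down it reaches from about 0.4 to 0.825 m from the base axis. Payload 7 kg.
Tool frame: the origin (TCP) lies midway between the tips of the shut fingers; the grasp point (between the pads) lies 19 mm behind it; z points along the fingers, y is the line along which they close (so a half turn about z gives the same grasp; the last joint's range is limited). The gripper opens to 85 mm and grips with 20 to 120 N. Pads are 22 mm wide; open, the fingers measure 114 mm over their backs; the gripper's body (76 mm by 85 mm) begins 54 mm behind the grasp point. The pads swing forward as they close: fully open they stand 13 mm farther back than shut.
Start: joints at [79.933, 20.546, 0.682, 0, -70.136, -16.507], TCP at [0.302, 0.604, 0.231] pointing down, gripper open.
Joint ranges: [-176.03, 176.03], [-82.01, 121.73], [-58.28, 71.71], [-173.87, 95.51], [-174.79, -0.11], [-173.66, 173.66]. Speed limits (degrees/s): [136.94, 136.94, 172.46, 180, 180, 180].

INTERFACE

Orientations are given as a 3x3 rotation matrix whose columns are the frame's x, y, z axes.
In Python, from workcell import robot gives the robot as it stands.
- The arm moves only by the tool drive_tool, never from a script. Its argument "series" is one flat list of numbers, 5 for each row, row after row: the shift along the tool's x, y, z in units of 40 mm (1.0 is 40 mm), then the turn about the tool's z in units of 5 degrees (1.0 is 5 degrees), then the opening, from 0 (shut) to 1 (fully open). A call has 1 to 8 rows; each row is the pose to reach, as a shift and turn from the pose commanded when the call began, along the tool's axes at that moment; what a row does not reach only later rows make up. A row lasts 1/8 s, in which the tool goes at most 62.5 mm and 10.7 degrees, less where a joint would pass 70% of its speed; a pose out of reach is approached as far as the arm can. A call with a gripper value outside its range is refused whole. The fingers move at their own pace and stop on an object; the grip force is fixed at half the most. Time passes only in rows, so rows that repeat a pose let the fingers close. It gives the time, the measured TCP pose, the force, the opening and the grip force at its end, in the units of the state.
- robot.read_state(): the state, without advancing time (a new reading comes with each control period).
- robot.get_image(name): name is "scene" or "top"; returns a dict with "pixels" (384x512x3 uint8, red, green, blue), "camera_matrix" (3x3 intrinsics, pixels), "origin" and "attitude" of the camera in the world. Camera axes: x right, y up, looking along -z (the intrinsics and any distortion apply to the point x, -y, -z); pixel columns grow to the right and rows downward; lengths in m; the calibration is good to about 2 mm. A picture is of the moment at which its call begins. There is no depth.
- robot.close_job(): hands the job in; it is judged then, once.
The state is a dict: "time_s": time; "q": joint angles; "qvel": joint speeds; "tau": joint torques, N m; "eef_pos": TCP position; "ee_rot": TCP orientation; "ft_force": force on the tool from outside, world axes, zero at the start; "moment": the same for the moment, N m; "finger_gap": finger opening in m; "finger_force": force on a finger pad.
Only numpy, scipy, OpenCV 4.12 (cv2) and the standard library are available. Lean on these libraries where they do the work, as an engineer would, in place of code of your own. Each camera call takes 0.05 s, during which the arm holds its last target. There are 200 camera calls.

TASK

The gate of the bottle corral on the bench is bolted: the bolt has sagged and the flange on its nose sits caught behind the bent-up lip of the keeper. Take the bolt by its upright knob, lift the nose over the lip while drawing the bolt back towards the hinge until it is well clear of the keeper, then swing the gate towards you until it stands about 20 degrees open. The gate springs shut by itself, so finish while still holding it ajar by the knob, not letting go, and leave the jars, the beaker and the tape roll where they stand.

Things in the scene. Friction and masses are not known exactly. Their poses are not given: they have to be found in the camera images.
- corral: Low bottle corral fixed to the bench: grey tray 165 x 300 mm, white walls 79 mm high. Origin: on the bench under the middle of the shut gate. x points from the gate into the corral, square to the shut gate; y along the gate towards the hinge (left for the robot); z up. Gate: aluminium, steel bars, 16 mm thick, top 105 mm high, from y = -0.093 to 0.108; keeper post at y = -0.105 to -0.147.
- knob: The bolt's knob (origin at its centre, z up its stem): upright black cylinder, 22 mm across and 30 mm high, on a 10 mm stem above the bolt, about 190 mm above the bench; nothing else near it is higher than 156 mm. It moves with the bolt and the gate. It lies 105 mm from the bolt's pivot (towards the nose) and 57 mm above the bolt's axis; as built 0.175 m from the hinge axis.
- nose (a point): End of the bolt's nose, on its axis. The nose is a round steel flange 36 mm across and 8 mm thick on the 10 mm rod, 166 mm from the bolt's pivot. Bolted, it hangs between the keeper's cheeks, 7 mm beyond the lip at bolt_slide 0.
- lip (a point): Middle of the top edge of the keeper's bent-up lip, 5 mm thick, 124 mm above the bench. The keeper is an open-topped steel U; its cheeks, 44 mm apart, reach 156 mm high and 34 mm from the lip away from the gate. The sagging flange hangs about 12 mm below this edge and must be raised over it (bolt_lift of 0.085 or more; the knob rises 105 mm x bolt_lift).
- gate_hinge (a point): Point on the gate's upright hinge axis, 100 mm above the bench.
- gate (a joint): Angle of the gate (rad): 0 shut, grows as its free end swings towards the robot, at most 0.9. A spring pulls it shut with 0.25 Nm at 0, rising by 0.5 Nm per rad.
- bolt_slide (a joint): How far the bolt is drawn back along the gate towards the hinge (m): 0 to 0.05. The flange meets the lip at about 0.007 if not lifted, has passed over it at 0.020, and is out of the cheeks at about 0.022. Friction under 2 N; it stays where it is left.
- bolt_lift (a joint): Angle by which the bolt's nose is raised about its pivot (rad): 0 sagging, at most 0.20. The pivot sits on the slide block at the bolt's hinge end. It falls back by its own weight (about 2 N at the knob). As it is raised the knob also leans towards the hinge, 57 mm x bolt_lift.
- septa_jar: Closed jar, 53 mm across, 50 mm high, standing in the corral (hinge side); origin under its centre. Leave alone.
- liner_pot: Closed pot, 49 mm across, 46 mm high, standing in the corral (keeper side); origin under its centre. Leave alone.
- beaker: Glass beaker, 51 mm across, 68 mm high, on the bench to the right of the corral; origin under its centre. Leave alone.
- label_tape: Roll of label tape lying flat, 66 mm across, 19 mm high, on the bench to the left in front of the corral; origin under its centre. Leave alone.

How it is judged:
By the outcome, as a careful person would: the job done as asked, in the order asked, and still so for the second after the job is handed in, while the arm keeps its last pose, push and grip.
It also fails if it takes over 32 s, if anything falls off the work surface, if the arm or the gripper's body presses on something with over 40 N, if the wrist force passes 120 N, or if a joint passes its speed limit or range.

## Working session

There is one attempt and no reset: what is moved stays moved. The work goes in short steps, Python scripts to look and compute and a tool call to move; the robot and the scene stay as the last step left them, time stands still between calls to the robot, and variables do not carry over. Pictures are saved under pics/ and viewed, at most 10 in all, crops included, and the job is handed in when it is done.

Besides the shell and the picture viewer there is one more tool, called in YAML: its name, and indented under it one key for each argument. drive_tool: Moves the arm, as the interface text tells. Its arguments: {"type":"object","properties":{"series":{"type":"array"}},"required":["series"]}

```bash
mkdir -p pics; ls
python3 - <<'E'
from workcell import robot
import cv2
s=robot.read_state(); print({k:s[k] for k in('time_s','eef_pos','ee_rot','ft_force','finger_gap')})
for n in('scene','top'):
    im=robot.get_image(n); cv2.imwrite(f'pics/{n}0.png',im['pixels'][:,:,::-1])
    print(n,im['camera_matrix'],im['origin'],im['attitude'],[k for k in im])
E
```

```text
pics
{'time_s': 0.0, 'eef_pos': array([0.30175599, 0.60325599, 0.23037864]), 'ee_rot': array([[ 8.94327793e-01, -4.47411943e-01, -5.93307873e-04],
       [-4.47412305e-01, -8.94326449e-01, -1.55937478e-03],
       [ 1.67071979e-04,  1.66004545e-03, -9.99998608e-01]]), 'ft_force': array([ 0.87814671, -0.10550297,  0.85943837]), 'finger_gap': 0.0853093744602996}
scene [[397.95427942   0.         249.07484098]
 [  0.         397.95427942 187.95175836]
 [  0.           0.           1.        ]] [-0.00261274 -0.72732237  1.05881902] [[ 0.79315354  0.43759027 -0.4235826 ]
 [-0.60890545  0.55619285 -0.56558259]
 [-0.01189983  0.70651559  0.70759743]] ['pixels', 'camera_matrix', 'origin', 'attitude']
top [[425.6423141    0.         258.27825384]
 [  0.         425.6423141  192.09991293]
 [  0.           0.           1.        ]] [0.42995754 0.0223672  1.24113963] [[-0.00741503  0.99398048 -0.10930612]
 [-0.99997036 -0.00714379  0.00287287]
 [ 0.00207471  0.10932419  0.99400398]] ['pixels', 'camera_matrix', 'origin', 'attitude']
```

View pics/scene0.png

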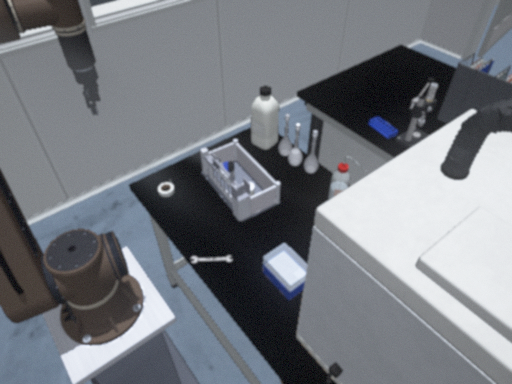

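View pics/top0.png

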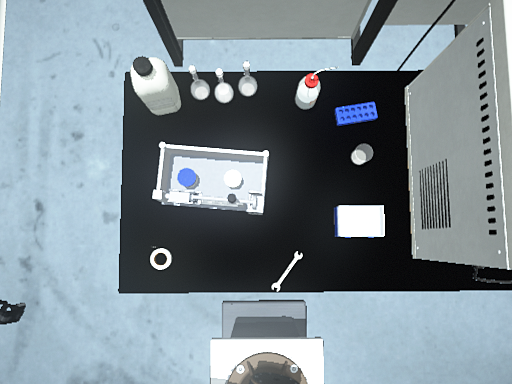

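The top view shows the corral at about (212,180), with the black knob near (232,198) and the tape at (161,259). In the scene view the corral is near (240,180). I'll zoom in on both.

Run:
```python
import cv2,numpy as np
a=cv2.imread('pics/top0.png')[135:225,145:280]; b=cv2.imread('pics/scene0.png')[130:225,190:290]
a=cv2.resize(a,None,fx=5.9,fy=5.9,interpolation=cv2.INTER_CUBIC); cv2.imwrite('pics/ct.png',a)
b=cv2.resize(b,None,fx=6,fy=6,interpolation=cv2.INTER_CUBIC); cv2.imwrite('pics/cs.png',b)
```

```text
(no output)
```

View pics/ct.png

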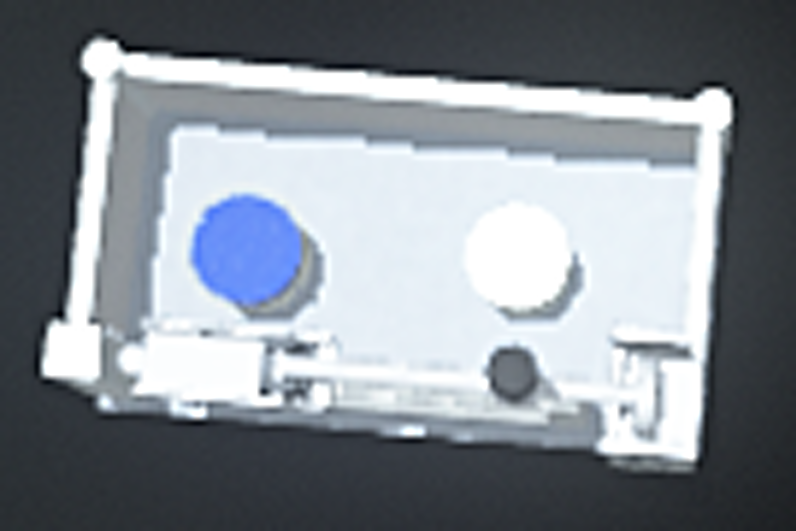

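View pics/cs.png

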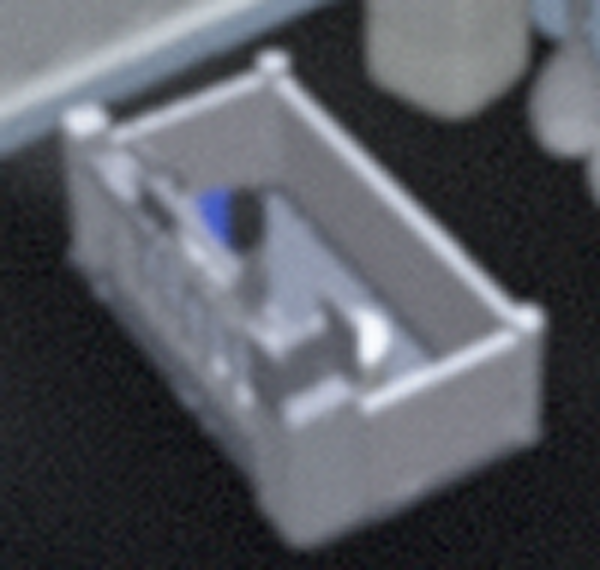

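The top crop shows the dark knob at about (513,372), which is (231.9,198.0) in the full picture. The scene crop shows it at (248,218), so (231.3,166.3). The back posts in the top crop are at (102,58) and (714,107).

```bash
cat > h.py <<'E'
import numpy as np, cv2
from workcell import robot
def ray(im,p):
    K=im['camera_matrix']; d=np.linalg.solve(K,[p[0],p[1],1.]); d=np.array(im['attitude'])@(d*[1,-1,-1])
    return np.array(im['origin']),d/np.linalg.norm(d)
def onz(im,p,z):
    o,d=ray(im,p); return o+d*(z-o[2])/d[2]
def tri(a,b):
    A=0;B=0
    for o,d in(a,b):
        P=np.eye(3)-np.outer(d,d); A=A+P; B=B+P@o
    x=np.linalg.solve(A,B); return x,[np.linalg.norm((np.eye(3)-np.outer(d,d))@(x-o)) for o,d in(a,b)]
def dark(im,p,r=7,thr=95,soft=40):
    # weighted centroid of the dark blob near p
    x0,y0=int(p[0])-r,int(p[1])-r
    g=im['pixels'][y0:y0+2*r+1,x0:x0+2*r+1].astype(float).max(2)
    m=(g<thr).astype(np.uint8); n,l,st,c=cv2.connectedComponentsWithStats(m)
    i=min(range(1,n),key=lambda i:np.hypot(*(c[i]-r+0.)))
    w=np.where(l==i,1.,0); yy,xx=np.mgrid[:2*r+1,:2*r+1]
    return np.array([(w*xx).sum(),(w*yy).sum()])/w.sum()+[x0,y0],st[i]
def show(im,p,r=7):
    g=im['pixels'].max(2); print(g[int(p[1])-r:int(p[1])+r+1,int(p[0])-r:int(p[0])+r+1])
E
python3 - <<'E'
from h import *
T=robot.get_image('top');S=robot.get_image('scene')
kt,st=dark(T,(231.5,197.7),thr=130); ks,ss=dark(S,(231,166),thr=80)
print(kt,st,ks,ss); show(S,(231,166)); show(T,(231,197))
print('knob',tri(ray(T,kt),ray(S,ks)), tri(ray(T,(231.5,197.6)),ray(S,(230.9,165.9))),onz(T,kt,.2))
f=5.9
c=lambda x,y:((x+.5)/f-.5+145,(y+.5)/f-.5+135)
a=onz(T,c(102,58),.085);b=onz(T,c(714,107),.085); print(a,b,np.linalg.norm(a-b),np.degrees(np.arctan2(*(a-b)[:2])))
for p,z in(((72,350),.11),((660,430),.11)): print(onz(T,c(*p),z))
print('jars',onz(T,c(247,250),.05),onz(T,c(518,258),.046))
E
```

```text
[231.33898305 197.98305085] [ 4  4  8  9 59] [230.61111111 166.13888889] [ 5  3  5  9 36]
[[137 139 136 137 140 133 135 135 135 133 132 131 128 123 123]
 [140 140 146 145 135 124 117 125 125 122 120 119 121 120 118]
 [154 164 164 156 132 109  95  98 100 102 111 113 115 111 112]
 [172 181 182 161 121  90  76  74  79  91 120 134 131 115 109]
 [193 192 187 160 108  76  67  66  71  92 132 155 153 134 117]
 [194 194 187 158 106  66  66  66  69  91 133 159 164 153 132]
 [194 195 186 158 103  65  65  60  63  85 130 160 170 163 148]
 [193 196 185 160 106  66  55  58  59  82 127 155 172 170 159]
 [199 198 189 158 108  65  55  51  61  78 121 155 168 173 170]
 [198 198 191 159 106  67  52  59  53  81 128 159 169 172 175]
 [191 193 189 163 110  67  61  59  65  84 130 162 171 172 176]
 [187 193 191 163 120  78  65  65  75  97 138 161 173 173 169]
 [189 187 189 169 134  97  89  89 101 114 143 163 175 174 174]
 [197 186 190 184 161 130 108  98 115 133 146 163 173 175 170]
 [200 189 186 186 178 157 132 114 119 131 147 161 169 172 173]]
[[247 247 248 248 247 248 250 252 253 254 254 254 254 255 254]
 
[... 714 characters left out ...]
158 120  88  81 104 145 180 206 203 192]
 [222 226 227 215 220 196 191 151 139 154 170 178 228 246 237]
 [226 229 227 210 217 220 222 218 212 209 210 209 216 234 214]]
knob (array([0.53195434, 0.08609479, 0.18833071]), [np.float64(0.0005165501392332501), np.float64(0.0005165501392333276)]) (array([0.53282812, 0.08563695, 0.18921445]), [np.float64(0.0005243219355546099), np.float64(0.0005243219355546099)]) [0.53038252 0.08564712 0.2       ]
[0.69166643 0.28463268 0.085     ] [ 0.66631937 -0.00200336  0.085     ] 0.28775457425370093 5.0534870923271376
[0.55143703 0.29020188 0.11      ]
[0.51321429 0.02427387 0.11      ]
jars [0.60544003 0.22154604 0.05      ] [0.60122152 0.09202516 0.046     ]
```

Triangulation puts the knob at (0.532, 0.086, 0.189), which matches the stated height of 190 mm. The corral is yawed about -5°. I'll close the fingers across the gate (tool y along −x_c) so the knob can tilt in the pad plane. First I move above the knob at the present height.

drive_tool:
  series: [0.8,0.65,0,1.1,1,1.9,1.55,0,2.5,1,3.0,2.5,0,4.0,1,4.1,3.4,0,5.5,1,5.2,4.3,0,7.0,1,6.3,5.2,0,8.5,1,7.4,6.1,0,10.0,1,8.4,6.9,0,11.4,1]

```text
time_s: 1.2
eef_pos: [0.4794, 0.2046, 0.2315]
ee_rot: [[0.108, -0.994, 0.0], [-0.994, -0.108, 0.0], [-0.0, -0.0, -1.0]]
ft_force: [1.3, 0.7, -0.5]
finger_gap: 0.0856
finger_force: 0.0
```

drive_tool:
  series: [0.9,-0.3,0,0.7,1,1.9,-0.6,0,1.4,1,2.7,-0.86,0,2.0,1,3.08,-0.98,0,2.25,1,3.08,-0.98,0,2.25,1,3.08,-0.98,0.3,2.25,1]

```text
time_s: 1.95
eef_pos: [0.5321, 0.0893, 0.2196]
ee_rot: [[-0.083, -0.997, 0.002], [-0.997, 0.083, 0.001], [-0.001, -0.002, -1.0]]
ft_force: [-1.2, -0.4, -0.2]
finger_gap: 0.0856
finger_force: 0.0
```

Run:
```python
from h import *
s=robot.read_state(); print(s['eef_pos'],s['ee_rot'][:,:2].round(3).tolist(),s['q'].round(1))
T=robot.get_image('top');S=robot.get_image('scene')
a=T['pixels'][150:240,165:300];b=S['pixels'][110:200,180:315]
v=np.vstack([cv2.resize(i[:,:,::-1],None,fx=4.4,fy=3.3*4.4/4.4,interpolation=cv2.INTER_CUBIC) for i in(a,b)]); cv2.imwrite('pics/h1.png',v)
```

```text
[0.53208091 0.08928766 0.2195953 ] [[-0.083, -0.997], [-0.997, 0.083], [-0.001, -0.002]] [ 30.4   8.2 -17.5   0.  -64.1 -35.1]
```

View pics/h1.png

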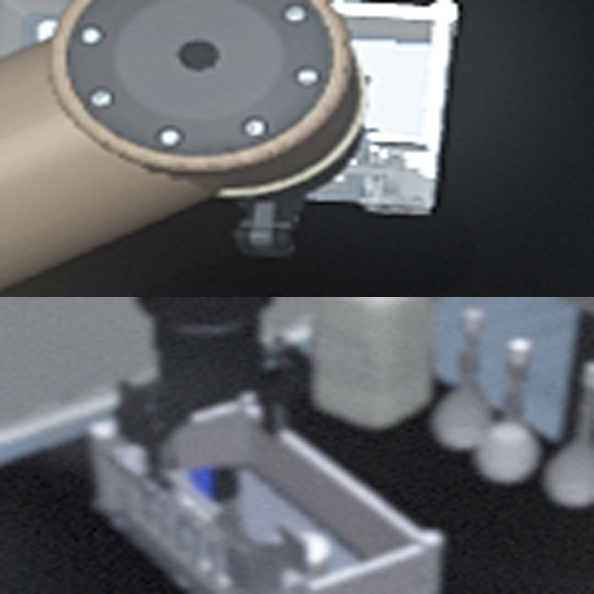

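The composite shows the open fingers either side of the knob, which is at about (225,480) in the lower half. I'll shift 3 mm in y, lower to TCP z of about 0.170 and close.

drive_tool:
  series: [0.08,0,0.4,0,1,0.08,0,0.9,0,1,0.08,0,1.24,0,1,0.08,0,1.24,0,1,0.08,0,1.24,0,0.15,0.08,0,1.24,0,0.15,0.08,0,1.24,0,0.15,0.08,0,1.24,0,0.15]

```text
time_s: 3.05
eef_pos: [0.5321, 0.0854, 0.1704]
ee_rot: [[-0.084, -0.996, 0.002], [-0.996, 0.084, 0.0], [-0.0, -0.002, -1.0]]
ft_force: [1.3, -1.6, 1.8]
finger_gap: 0.0202
finger_force: 58.5
```

Gripped at a gap of 20 mm with 58 N. Next I lift about 15 mm with 9 mm of lean towards the hinge, for a bolt_lift of about 0.14.

drive_tool:
  series: [-0.04,0,-0.07,0,0,-0.08,0,-0.14,0,0,-0.12,0,-0.21,0,0,-0.16,0,-0.28,0,0,-0.2,0,-0.33,0,0,-0.22,0,-0.37,0,0,-0.22,0,-0.37,0,0]

```text
time_s: 3.92
eef_pos: [0.5322, 0.0942, 0.1845]
ee_rot: [[-0.084, -0.996, 0.0], [-0.996, 0.084, 0.0], [-0.0, -0.0, -1.0]]
ft_force: [1.6, 0.2, -8.3]
finger_gap: 0.0202
finger_force: 58.9
```

drive_tool:
  series: [-0.1,0,0,0,0,-0.25,0,0,0,0,-0.4,0,0,0,0,-0.55,0,0,0,0,-0.7,0,0,0,0,-0.82,0,0,0,0,-0.9,0,0,0,0,-0.9,0,0,0,0]

```text
time_s: 4.92
eef_pos: [0.5354, 0.1303, 0.1845]
ee_rot: [[-0.084, -0.996, 0.0], [-0.996, 0.084, 0.0], [-0.0, -0.0, -1.0]]
ft_force: [2.0, 0.8, -7.8]
finger_gap: 0.0203
finger_force: 58.9
```

Run:
```python
from h import *
s=robot.read_state(); print(s['eef_pos'],s['ft_force'],s['moment'])
T=robot.get_image('top');S=robot.get_image('scene')
a=T['pixels'][150:240,165:300];b=S['pixels'][110:200,180:315]
v=np.vstack([cv2.resize(i[:,:,::-1],None,fx=4.4,fy=3.3,interpolation=cv2.INTER_CUBIC) for i in(a,b)]); cv2.imwrite('pics/h2.png',v)
```

```text
[0.53538768 0.13032341 0.18445917] [ 2.04598389  0.75781878 -7.83642402] [-0.50091329 -1.13210829 -0.15784682]
```

View pics/h2.png

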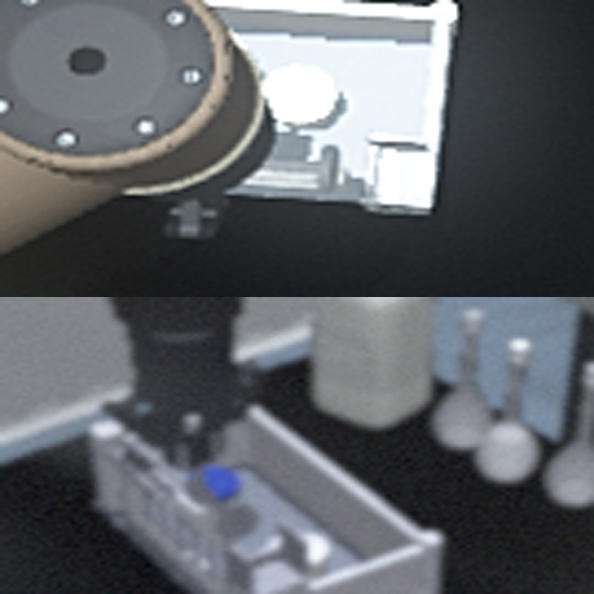

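The flange is out of the keeper: in the top crop it sits at about (330,165) and the keeper starts at 368. The pin at the hinge end measures about (0.547, 0.263), which agrees with the hinge estimate (0.547, 0.260) from the 0.175 m. Now I swing 20° about it, turning the tool with the gate.

drive_tool:
  series: [-0.005,0.14,0,0.5,0,-0.015,0.285,0,1.0,0,-0.032,0.425,0,1.5,0,-0.054,0.565,0,2.0,0,-0.083,0.705,0,2.5,0,-0.118,0.84,0,3.0,0,-0.16,0.98,0,3.5,0,-0.207,1.115,0,4.0,0]

```text
time_s: 6.02
eef_pos: [0.4909, 0.1416, 0.1844]
ee_rot: [[-0.421, -0.907, -0.001], [-0.907, 0.421, -0.0], [0.001, 0.0, -1.0]]
ft_force: [2.7, -1.0, -8.3]
finger_gap: 0.0203
finger_force: 59.0
```

drive_tool:
  series: [0,0,0,0,0,0,0,0,0,0,0,0,0,0,0]

```text
time_s: 6.4
eef_pos: [0.4914, 0.1416, 0.1844]
ee_rot: [[-0.419, -0.908, -0.0], [-0.908, 0.419, -0.0], [0.001, 0.0, -1.0]]
ft_force: [1.7, -0.5, -7.0]
finger_gap: 0.0207
finger_force: 59.1
```

Run:
```python
from h import *
s=robot.read_state(); print(s['eef_pos'],s['ft_force'],s['finger_gap'],s['qvel'].round(2))
T=robot.get_image('top');S=robot.get_image('scene')
a=T['pixels'][135:235,150:285];b=S['pixels'][120:215,180:315]
v=np.vstack([cv2.resize(i[:,:,::-1],(540,300),interpolation=cv2.INTER_CUBIC) for i in(a,b)]); cv2.imwrite('pics/h3.png',v)
```

```text
[0.49140641 0.14164792 0.18440108] [ 1.66833499 -0.45805015 -7.04052849] 0.020663140558287607 [ 0.01  0.03 -0.01 -0.1   0.13 -0.31]
```

View pics/h3.png

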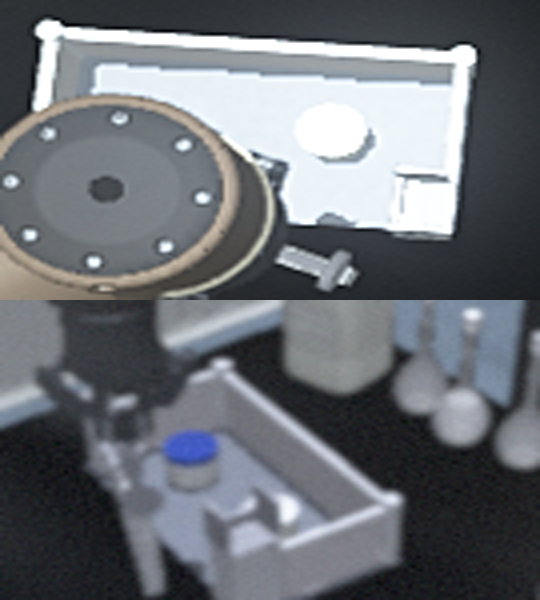

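The gate is open: the flange is outside at about (335,270) in the crop and both jars are untouched. From the hinge geometry the angle is about 20°. I'll check it against the nose and the hinge.

Run:
```python
from h import *
T=robot.get_image('top')
n=onz(T,(150+337/4,135+269/3),.14); h=onz(T,(145+130.5/5.9-.5,135+358.5/5.9-.5),.11); k=np.array([.4914,.1416])
ang=lambda v:np.degrees(np.arctan2(-v[0],-v[1]))-5.05
# both taken against the shut line of the gate
print(n,h,ang(n[:2]-h[:2]),ang(n[:2]-k),ang(k-h[:2]),np.linalg.norm(n[:2]-k),np.linalg.norm(k-h[:2]))
g=T['pixels'].max(2); tape=onz(T,(161,259),.02); print(tape)
```

```text
[0.46694457 0.08181728 0.14      ] [0.547607  0.2638989 0.11     ] 18.84341688687739 17.198094839732565 19.63290419064508 0.06459134114017141 0.13459661010959173
[0.37536503 0.29611455 0.02      ]
```

```bash
python3 -c "
from workcell import robot
print(robot.close_job())"
```

```text
the job is handed in; nothing more can be done
None
```

The bolt was lifted over the lip and drawn back about 36 mm, clear of the keeper. The gate is held by the knob at about 19–20° open (estimated from the camera and the arm's pose). Both jars were untouched in the last picture; I didn't re-check the beaker and tape roll, but the arm never went near them. The job is handed in.

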